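Line up the gift tins by size along the display board

ROBOT

A 7-joint arm with a two-finger parallel gripper is mounted at the origin on the work surface. World frame = base frame: x ahead of the robot, y to its left, z up, the work surface at z = 0. Lengths are in mm, angles in rad, forces in N, time in s.
With the tool pointing down it reaches from about 425 to 925 mm from the base axis. Payload 6.8 kg.
Tool frame: the origin (TCP) lies between the finger pads; the fingertips stand 17 mm ahead of it and the grasp point (between the pads) lies 2 mm behind it; z points along the fingers, y is the line along which they close (so a half turn about z gives the same grasp; the last joint's range is limited). The gripper opens to 88 mm and grips with 3 to 60 N. Pads are 20 mm wide; open, the fingers measure 115 mm over their backs; the gripper's body (75 mm by 178 mm) begins 61 mm behind the grasp point.
Start: joints at [1.208, 0.477, 0.022, 1.555, -0.011, 1.109, -0.083], TCP at [170.143, -653.222, 239.664] pointing down, gripper open.
Joint ranges: [-2.96, 2.96], [-0.34, 2.1], [-1.41, 1.46], [0.24, 2.44], [-1.37, 4.51], [0.17, 1.92], [-2.96, 2.96]. Speed limits (rad/s): [2.39, 2.39, 3.14, 3.14, 3.14, 3.14, 3.14].

INTERFACE

Orientations are given as a rotation vector (axis times angle).
In Python, from workcell import * gives the robot as it stands.
- The arm moves only by the tool arm_command, never from a script. Its argument "increments" is text: rows parted by semicolons, each of 4 numbers parted by spaces: the shift along the tool's x, y, z each as a share of 25 mm, from -1 to 1, then the turn about the tool's z as a share of 180 degrees, from -1 to 1. In form: dx dy dz roll; .... A call has 1 to 20 rows; each row shifts and turns the commanded pose from where the row before left it, along the tool's axes as they then stand; what a row does not reach is not made up. A row lasts 1/10 s, in which the tool goes at most 50 mm and 8.59 degrees, less where a joint would pass 70% of its speed; a pose out of reach is approached as far as the arm can. A call with a number of a shift or a turn outside -1 to 1 is refused whole. A call with a gripper value outside its range is refused whole. "claw" is the gripper command: -1 is fully open, 1 is shut, values between are in proportion, set as the call begins (left out, the last holds). The fingers move at their own pace and stop on an object; "force" is the grip in N (left out, the last holds). Time passes only in rows, so rows that do not move let the fingers close. It gives the time, the measured TCP pose, the force, the opening and the grip force at its end, in the units of the state.
- get_obs(): the state, without advancing time (a new reading comes with each control period).
- snapshot(name): name is "side" or "top" or "wrist"; returns a dict with "frame" (420x560x3 uint8, red, green, blue), "z_map" (420x560 float32, mm along the optical axis (not along the pixel's ray), 0 where there is no reading), "camera_matrix" (3x3 intrinsics, pixels), "world_from_camera" (4x4, takes a point from camera to world coordinates); the wrist camera has in their place "T_tool_cam" (4x4, takes a point from camera to tool coordinates, whose origin is the TCP and whose axes are the flange's). Camera axes: x right, y up, looking along -z (the intrinsics and any distortion apply to the point x, -y, -z); pixel columns grow to the right and rows downward; lengths in mm; the calibration is good to about 2 mm. The wrist camera is an equidistant fisheye: a pixel r from the principal point sees the ray r / f radians off the axis. A picture is of the moment at which its call begins: read the wrist's pose just before it.
- sign_off(): hands the job in; it is judged then, once.
The state is a dict: "t": time; "qpos": joint angles; "joint_vel": joint speeds; "effort": joint torques, N m; "eef_pos": TCP position; "tcp_rot": TCP orientation; "ft_force": force on the tool from outside, world axes, zero at the start; "moment": the same for the moment, N m; "grip_width": finger opening in mm; "grasp_force": force on a finger pad.
Only numpy, scipy, OpenCV 4.12 (cv2) and the standard library are available. Lean on these libraries where they do the work, as an engineer would, in place of code of your own. Each camera call takes 0.05 s, during which the arm holds its last target. There are 200 camera calls.

TASK

Dress the patisserie counter: stand the four burgundy gift tins on the four white cards of the display board in order of size, one tin in the middle of each card, the smallest on the card next to the pink price sign and the largest at the far end by the bell. The biscuits inside are fragile, so never tip a tin over, and leave all four tins standing upright and let go.

Things in the scene. Friction and masses are not known exactly. Their poses are not given: they have to be found in the camera images.
- tin_1: The smallest of four shut round gift tins of one design (burgundy with a cream band and brass lid rim, brass dot on the lid): a plain upright cylinder 40 mm in diameter and 46 mm tall, loose, 50 to 310 g. It starts standing on the marble counter. Origin: centre of its underside; z up along its axis.
- tin_2: The second smallest of four shut round gift tins of one design (burgundy with a cream band and brass lid rim, brass dot on the lid): a plain upright cylinder 48 mm in diameter and 68 mm tall, loose, 50 to 310 g. It starts standing on the marble counter. Origin: centre of its underside; z up along its axis.
- tin_3: The second largest of four shut round gift tins of one design (burgundy with a cream band and brass lid rim, brass dot on the lid): a plain upright cylinder 56 mm in diameter and 90 mm tall, loose, 50 to 310 g. It starts standing on the marble counter. Origin: centre of its underside; z up along its axis.
- tin_4: The largest of four shut round gift tins of one design (burgundy with a cream band and brass lid rim, brass dot on the lid): a plain upright cylinder 64 mm in diameter and 112 mm tall, loose, 50 to 310 g. It starts standing on the marble counter. Origin: centre of its underside; z up along its axis.
- card_1: Fixed white square card with a thin brass edge, 80 x 80 x 4 mm; an end card. The cards lie flat in a straight row, card_1 to card_4 along their own +y, about 92 mm between centres, on a fixed dark board 6 mm thick, 110 x 520 mm. Origin: centre of its underside, 6 mm above the counter (card top: 10 mm above it). z up, x across the row away from the robot.
- card_2: Fixed white square card with a thin brass edge, 80 x 80 x 4 mm; an inner card. The cards lie flat in a straight row, card_1 to card_4 along their own +y, about 92 mm between centres, on a fixed dark board 6 mm thick, 110 x 520 mm. Origin: centre of its underside, 6 mm above the counter (card top: 10 mm above it). z up, x across the row away from the robot.
- card_3: Fixed white square card with a thin brass edge, 80 x 80 x 4 mm; an inner card. The cards lie flat in a straight row, card_1 to card_4 along their own +y, about 92 mm between centres, on a fixed dark board 6 mm thick, 110 x 520 mm. Origin: centre of its underside, 6 mm above the counter (card top: 10 mm above it). z up, x across the row away from the robot.
- card_4: Fixed white square card with a thin brass edge, 80 x 80 x 4 mm; an end card. The cards lie flat in a straight row, card_1 to card_4 along their own +y, about 92 mm between centres, on a fixed dark board 6 mm thick, 110 x 520 mm. Origin: centre of its underside, 6 mm above the counter (card top: 10 mm above it). z up, x across the row away from the robot.
- sign: Blank pink price sign: a small tent of two leaning panels, about 60 mm wide along the row, 50 mm deep, 70 mm tall, fixed on the board beyond one end of the row, about 87 mm from the nearest card's centre; which end (card_1's or card_4's) changes. A fixed brass bell, 52 mm wide, 42 mm tall, stands beyond the other end. Origin: centre of its underside.
There are look-alikes about, which are no part of the job. What is shaped like the tin_2 but blue or purple is not meant.

How it is judged (in metres and radians):
At the end, for the whole second after the job is handed in: From the card nearest the sign: smallest, second smallest, second largest, largest tin, each axis within 12 mm of its card's centre, upright within 0.1 rad, underside on the card (6 to 16 mm above the counter), at rest (under 0.02 m/s, 0.2 rad/s) (((horizontal distance between sign and card_1 below 0.14 m and horizontal distance between tin_1 and card_1 below 0.012 m and horizontal distance between tin_2 and card_2 below 0.012 m and horizontal distance between tin_3 and card_3 below 0.012 m and horizontal distance between tin_4 and card_4 below 0.012 m) or (horizontal distance between sign and card_4 below 0.14 m and horizontal distance between tin_1 and card_4 below 0.012 m and horizontal distance between tin_2 and card_3 below 0.012 m and horizontal distance between tin_3 and card_2 below 0.012 m and horizontal distance between tin_4 and card_1 below 0.012 m)) and angle between each of tin_1, tin_2, tin_3, tin_4's own z axis and vertical below 0.1 rad and height (world z) of tin_1 between 0.006 and 0.016 m and linear speed of each of tin_1, tin_2, tin_3, tin_4 below 0.02 m/s and angular speed of each of tin_1, tin_2, tin_3, tin_4 below 0.2 rad/s and height (world z) of tin_2 between 0.006 and 0.016 m and height (world z) of tin_3 between 0.006 and 0.016 m and height (world z) of tin_4 between 0.006 and 0.016 m); the robot touches nothing.
It fails at once if a tin is tipped over (leans more than 0.7 rad) (angle between any of tin_1, tin_2, tin_3, tin_4's own z axis and vertical above 0.7 rad).
It also fails if it takes over 93 s, if anything falls off the work surface, if the arm or the gripper's body presses on something with over 40 N, if the wrist force passes 120 N, or if a joint passes its speed limit or range.

## Working session

There is one attempt and no reset: what is moved stays moved. The work goes in short steps, Python scripts to look and compute and a tool call to move; the robot and the scene stay as the last step left them, time stands still between calls to the robot, and variables do not carry over. Pictures are saved under pics/ and viewed, at most 14 in all, crops included, and the job is handed in when it is done.

Besides the shell and the picture viewer there is one more tool, called after "Emit:" as a command line: name --argument value ..., lists and objects as JSON in quotes. arm_command: Moves the arm, as the interface text tells. Shift numbers are shares of 25 mm and turn numbers shares of 180 degrees, none past 1 either way. Its arguments: {"type":"object","properties":{"increments":{"type":"string"},"claw":{"type":"number"},"force":{"type":"number"}},"required":["increments"]}

```bash
mkdir -p pics; ls; cat > h.py <<'E'
from workcell import *
import numpy as np, cv2
def pts(s):
    K=s["camera_matrix"];T=s["world_from_camera"];z=s["z_map"]
    v,u=np.mgrid[:z.shape[0],:z.shape[1]]
    c=np.stack([(u-K[0,2])/K[0,0]*z,-(v-K[1,2])/K[1,1]*z,-z],-1)
    return c@T[:3,:3].T+T[:3,3]
E
python3 - <<'E'
from h import *
o=get_obs();print({k:np.round(v,3) for k,v in o.items()})
for n in("top","side"):
    s=snapshot(n);np.save(n+".npy",s,allow_pickle=True)
    cv2.imwrite(f"pics/{n}.png",s["frame"][:,:,::-1])
    print(n,s["camera_matrix"],s["world_from_camera"].round(3),(s["z_map"]>0).mean(), [k for k in s])
E
```

```text
pics
{'t': np.float64(0.0), 'qpos': array([ 1.208,  0.478,  0.022,  1.556, -0.011,  1.109, -0.083]), 'joint_vel': array([-0.001,  0.   , -0.001, -0.001, -0.002,  0.001,  0.002]), 'effort': array([-1.0000e-03, -5.8284e+01,  1.5350e+00, -2.7261e+01, -5.4000e-02,
        1.7000e-02,  0.0000e+00]), 'eef_pos': array([ 169.983, -652.651,  238.695]), 'tcp_rot': array([-3.114e+00, -3.990e-01,  1.000e-03]), 'ft_force': array([ 0.148, -0.242,  1.155]), 'moment': array([0.01 , 0.009, 0.015]), 'grasp_force': np.float64(0.0), 'grip_width': np.float64(87.933)}
top [[454.62106296   0.         284.17500922]
 [  0.         454.62106296 210.92777521]
 [  0.           0.           1.        ]] [[ 4.400000e-02  9.780000e-01 -2.060000e-01  3.075170e+02]
 [-9.990000e-01  4.300000e-02 -9.000000e-03 -3.060000e-01]
 [-0.000000e+00  2.060000e-01  9.780000e-01  1.053403e+03]
 [ 0.000000e+00  0.000000e+00  0.000000e+00  1.000000e+00]] 0.9959651360544217 ['frame', 'z_map', 'camera_matrix', 'world_from_camera']
side [[386.92839799   0.         279.14851056]
 [  0.         386.92839799 208.75220674]
 [  0.           0.           1.        ]] [[-8.80000e-01  3.71000e-01 -2.97000e-01  2.43542e+02]
 [-4.75000e-01 -7.04000e-01  5.27000e-01  5.28688e+02]
 [-1.30000e-02  6.05000e-01  7.96000e-01  7.97507e+02]
 [ 0.00000e+00  0.00000e+00  0.00000e+00  1.00000e+00]] 0.9959736394557823 ['frame', 'z_map', 'camera_matrix', 'world_from_camera']
```

View pics/top.png

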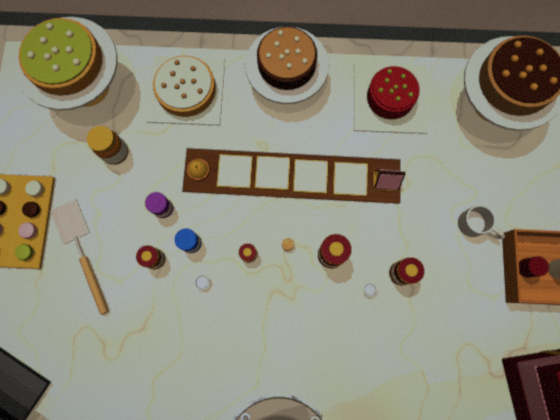

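View pics/side.png

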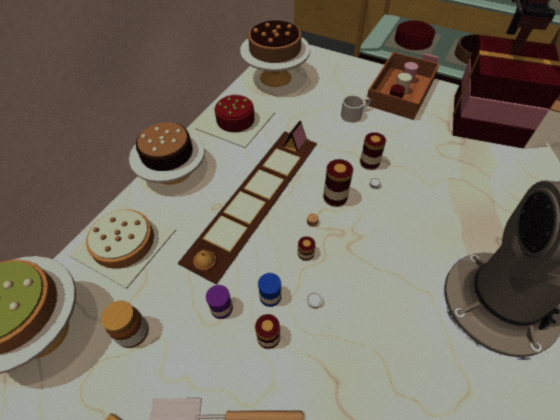

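Top view: the burgundy tins are at about (150,257), (247,253), (335,250) and (408,271). Possible mix-ups are purple (158,204), blue (187,240), the red sweet in the box (536,267) and the red cake (393,92). The pink sign is at (390,180) on the right, so tin_1 goes on the card at (351,179). The bell is at (198,169). Next I'll measure.

```bash
python3 - <<'E'
from h import *
for n in("top","side"):
    s=np.load(n+".npy",allow_pickle=True).item();P=pts(s);f=s["frame"]
    hsv=cv2.cvtColor(f,cv2.COLOR_RGB2HSV)
    T={"top":[(150,257),(247,253),(335,250),(408,271),(158,204),(187,240),(287,244),(203,283),(370,290),(198,169),(390,180)],"side":[(267,325),(306,243),(338,175),(373,142),(218,295),(270,283),(313,219),(315,300),(375,183),(204,260),(298,137)]}[n]
    guess=[]
    for u,v in T:
        w=P[v-35:v+36,max(0,u-35):u+36].reshape(-1,3); g=P[v,u]
        w=w[np.hypot(*(w-g)[:,:2].T)<45]
        zt=np.percentile(w[:,2],98); 
        t=w[w[:,2]>zt-4]
        c,r=cv2.minEnclosingCircle(t[:,:2].astype(np.float32))
        print(n,(u,v),"ztop",zt.round(1),"c",np.round(c,1),"mean",t[:,:2].mean(0).round(1),"d",round(2*r,1))
    print("table z",np.median(P[250:350,250:300,2]))
    # cards: bright low saturation at z~10
    m=((abs(P[...,2]-10)<4)&(hsv[...,2]>150)&(P[...,0]>430)).astype(np.uint8)
    m=cv2.morphologyEx(m,cv2.MORPH_OPEN,np.ones((3,3)))
    k,l,st,_=cv2.connectedComponentsWithStats(m)
    for i in range(1,k):
        if st[i,4]>250:
            q=P[l==i];r=cv2.minAreaRect(q[:,:2].astype(np.float32));print("card",st[i],np.round(r[0],1),np.round(r[1],1),round(r[2],1),q.mean(0).round(1))
s=np.load("top.npy",allow_pickle=True).item()["frame"]
cv2.imwrite("pics/crop.png",cv2.resize(s[140:310,120:440,::-1],None,fx=2.5,fy=2.5))
E
```

```text
top (150, 257) ztop 70.4 c [404.2 303. ] mean [404.5 303. ] d 48.7
top (247, 253) ztop 47.8 c [424.8  87.3] mean [423.9  87.4] d 40.4
top (335, 250) ztop 115.0 c [ 431.7 -102.7] mean [ 431.2 -103.4] d 63.9
top (408, 271) ztop 93.1 c [ 396.1 -264. ] mean [ 396.  -263.6] d 56.1
top (158, 204) ztop 70.5 c [523.9 296.3] mean [523.6 296.1] d 48.6
top (187, 240) ztop 69.9 c [444.3 222.6] mean [444.8 223.3] d 48.2
top (287, 244) ztop 23.2 c [449.9  -1.4] mean [449.7  -1.8] d 27.2
top (203, 283) ztop 15.5 c [355.1 188.5] mean [355.5 188.9] d 35.1
top (370, 290) ztop 15.3 c [ 355.1 -191.6] mean [ 355.8 -191.7] d 31.0
top (198, 169) ztop 36.3 c [621.1 220.1] mean [619.7 219.1] d 30.2
top (390, 180) ztop 71.2 c [ 614.5 -229.4] mean [ 615.3 -229.4] d 58.8
table z -0.4774152705405186
card [218 155  34  32 914] [620.7 133.3] [76.4 76.7] 0.2 [620.3 133.9   9.6]
card [256 157  33  32 916] [620.7  42.9] [76.3 76.1] 89.4 [620.4  42.6   9.7]
card [294 160  33  32 858] [616.4 -48.6] [76.5 76.3] 89.1 [616.7 -46.9   9.9]
card [334 163  33  32 932] [ 613.8 -143.8] [76.2 77.9] 89.5 [ 613.7 -143.7    9.8]
ca
[... 502 characters left out ...]
 (313, 219) ztop 24.0 c [ 4.469e+02 -1.000e-01] mean [4.466e+02 3.000e-01] d 27.7
side (315, 300) ztop 17.7 c [353.1 189. ] mean [352.7 188.1] d 36.8
side (375, 183) ztop 16.8 c [ 351.2 -190.5] mean [ 351.3 -191.6] d 32.4
side (204, 260) ztop 38.2 c [617.  221.1] mean [616.8 221.6] d 29.6
side (298, 137) ztop 71.8 c [ 610.1 -229.6] mean [ 611. -228.] d 58.1
table z 2.1243328357467703
card [265 150  33  24 436] [ 612.7 -142.8] [75.4 72.2] 0.8 [ 612.7 -142.    11.2]
card [247 171  34  26 526] [613.8 -47.3] [74.7 75. ] 1.3 [613.3 -47.1  11.2]
card [226 193  37  29 579] [618.8  43.3] [73.1 76. ] 0.1 [618.4  45.6  11.3]
card [205 217  40  32 685] [618.9 134.4] [75.2 74.4] 89.7 [619.2 134.9  11.5]
```

View pics/crop.png

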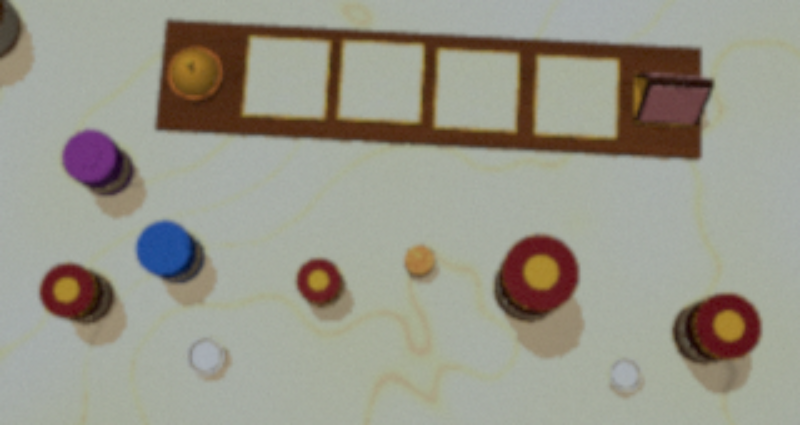

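```bash
python3 - <<'E'
from h import *
for n in("top","side"):
    P=pts(np.load(n+".npy",allow_pickle=True).item()).reshape(-1,3)
    for x0 in range(100,500,80):
        print(n,x0,[int(q[:,2].max()) if len(q:=P[(P[:,0]>=x0)&(P[:,0]<x0+80)&(P[:,1]>=y0)&(P[:,1]<y0+80)]) else -1 for y0 in range(-800,-200,80)])
E
```

```text
top 100 [-1, -1, -1, 200, 7, 6, 5, 4]
top 180 [-1, -1, 88, 214, 5, 6, 5, 6]
top 260 [-1, -1, 6, 6, 5, 5, 6, 14]
top 340 [-1, -1, 62, 63, 5, 6, 96, 93]
top 420 [-1, -1, 63, 65, 58, 5, 93, 5]
side 100 [-1, 303, 353, 346, 5, 4, 6, 4]
side 180 [2, 334, 345, 216, 209, 5, 7, 6]
side 260 [62, 62, 62, 64, 5, 4, 5, 19]
side 340 [63, 62, 62, 63, 5, 4, 94, 93]
side 420 [64, 64, 64, 62, 58, 49, 89, 4]
```

Emit:
arm_command --increments "0 0 -0.4 -0.0465;0 0 -0.4 -0.0465;0 0 -0.4 -0.0465;0 0 -0.4 -0.0465;0 0 -0.4 -0.0465;0 0 -0.4 -0.0465;0 0 -0.4 -0.0465;0 0 0 -0.0465;0 0 0 -0.047;0 0 0 0" --claw -1

```text
t: 1.1
eef_pos: [169.9, -653.0, 309.2]
tcp_rot: [-2.219, -2.223, -0.001]
ft_force: [-0.4, 0.0, 0.2]
grip_width: 88.2
grasp_force: 0.0
```

Emit:
arm_command --increments "0.975 0.56 0 0;0.975 0.56 0 0;0.975 0.56 0 0;0.975 0.56 0 0;0.975 0.56 0 0;0.975 0.56 0 0;0.975 0.56 0 0;0.975 0.56 0 0;0.975 0.56 0.7 0;0.975 0.56 0.7 0;0.975 0.56 0.7 0;0.975 0.56 0.7 0;0.975 0.56 0.7 0;0.975 0.56 0.7 0;0.975 0.56 0.7 0;0.975 0.56 0.7 0;0 0 0 0;0 0 0 0;0 0 0 0"

```text
t: 3.0
eef_pos: [393.7, -264.3, 170.1]
tcp_rot: [2.224, 2.218, -0.001]
ft_force: [-0.0, -0.1, -0.4]
grip_width: 87.7
grasp_force: 0.0
```

```bash
cat >> h.py <<'E'
from scipy.spatial.transform import Rotation as Ro
def wpts(s,o):
    K=s["camera_matrix"];z=s["z_map"];v,u=np.mgrid[:z.shape[0],:z.shape[1]]
    a=(u-K[0,2])/K[0,0];b=(v-K[1,2])/K[1,1];r=np.hypot(a,b)+1e-9
    t=np.tan(np.minimum(r,1.5))/r
    c=np.stack([a*t*z,-b*t*z,-z],-1);T=s["T_tool_cam"]
    return (c@T[:3,:3].T+T[:3,3])@Ro.from_rotvec(o["tcp_rot"]).as_matrix().T+o["eef_pos"]
def top(P,g,h,tol=5,rad=60):
    w=P[(np.hypot(P[...,0]-g[0],P[...,1]-g[1])<rad)&(abs(P[...,2]-h)<tol)]
    c,r=cv2.minEnclosingCircle(w[:,:2].astype(np.float32));print("top c",np.round(c,1),"d",round(2*r,1),"mean",w.mean(0).round(1),len(w))
E
python3 - <<'E'
from h import *
o=get_obs();s=snapshot("wrist");P=wpts(s,o);print(s["T_tool_cam"].round(2),s["camera_matrix"])
cv2.imwrite("pics/w1.png",s["frame"][:,:,::-1]);top(P,(394,-263),90)
E
```

```text
[[   0.      0.97    0.25   70.43]
 [   1.     -0.      0.      0.46]
 [   0.      0.25   -0.97 -145.58]
 [   0.      0.      0.      1.  ]] [[325.1922621    0.         280.2183871 ]
 [  0.         325.1922621  211.51490352]
 [  0.           0.           1.        ]]
top c [ 396.4 -262.1] d 57.3 mean [ 396.4 -260.6   90.8] 4540
```

View pics/w1.png

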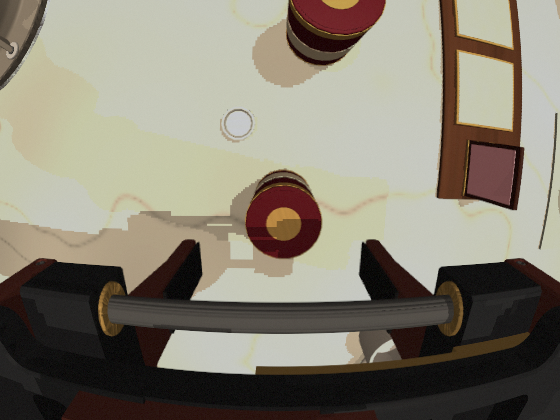

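The wrist view shows tin_3 at (284,222) between the fingers, and the sign and cards on the right. I'll descend and grip.

Emit:
arm_command --increments "0.08 0.06 0.5 0;0 0 0.7 0;0 0 0.7 0;0 0 0.7 0;0 0 0.7 0;0 0 0.7 0;0 0 0.6 0;0 0 0 0;0 0 0 0"

```text
t: 3.95
eef_pos: [395.3, -261.3, 54.5]
tcp_rot: [-2.222, -2.22, 0.0]
ft_force: [0.5, -0.0, 0.6]
grip_width: 87.8
grasp_force: 0.0
```

Emit:
arm_command --increments "0 0 0 0;0 0 0 0;0 0 0 0;0 0 0 0;0 0 0 0;0 0 0 0;0 0 0 0;0 0 0 0;0 0 0 0;0 0 0 0" --claw 1 --force 20

```text
t: 4.95
eef_pos: [395.7, -261.3, 54.9]
tcp_rot: [2.221, 2.221, -0.0]
ft_force: [-0.5, 0.3, 5.9]
grip_width: 55.7
grasp_force: 20.0
```

Emit:
arm_command --increments "0 0 -0.5 0;0 0 -0.9 0;0 0 -0.9 0;0 0 -0.9 0;0 0 -0.9 0;0 0 -0.9 0;0 0 -0.2 0;0 0 0 0"

```text
t: 5.75
eef_pos: [395.7, -261.3, 185.3]
tcp_rot: [2.22, 2.221, 0.0]
ft_force: [0.2, -0.5, -1.7]
grip_width: 55.5
grasp_force: 20.0
```

Emit:
arm_command --increments "0.5 0.35 0 0;0.85 0.63 0 0;0.85 0.63 0 0;0.85 0.63 0 0;0.85 0.63 0 0;0.85 0.63 0 0;0.85 0.63 0 0;0.85 0.63 0 0;0.85 0.63 0 0;0.85 0.63 0 0;0.85 0.63 0 0;0.85 0.63 0 0;0.85 0.63 0 0;0.85 0.63 0 0;0.62 0.35 0 0;0 0 0 0;0 0 0 0;0 0 0 0"

```text
t: 7.55
eef_pos: [616.9, 41.5, 184.1]
tcp_rot: [2.223, 2.22, -0.003]
ft_force: [0.5, -0.3, -2.2]
grip_width: 55.8
grasp_force: 20.0
```

```bash
cat >> h.py <<'E'
def cards(P,f):
    hsv=cv2.cvtColor(f,cv2.COLOR_RGB2HSV)
    m=((abs(P[...,2]-10)<6)&(hsv[...,2]>150)&(abs(P[...,0]-617)<48)&(abs(P[...,1])<200)).astype(np.uint8)
    m=cv2.morphologyEx(m,cv2.MORPH_OPEN,np.ones((5,5)))
    k,l,st,_=cv2.connectedComponentsWithStats(m)
    for i in range(1,k):
        if st[i,4]>250:
            q=P[l==i];r=cv2.minAreaRect(q[:,:2].astype(np.float32));print("card",np.round(r[0],1),np.round(r[1],1),"z",np.median(q[:,2]).round(1))
E
python3 - <<'E'
from h import *
o=get_obs();s=snapshot("wrist");P=wpts(s,o)
cards(P,s["frame"]);top(P,(617,42),145,15,40)
for n in("top","side"):
    s=snapshot(n);P=pts(s);print(n);cards(P,s["frame"])
cv2.imwrite("pics/w2.png",snapshot("wrist")["frame"][:,:,::-1])
E
```

```text
card [622.1 135.9] [80.4 81.2] z 10.8
card [622.9  53.7] [62.8 80.4] z 10.7
top c [617.1  49.6] d 52.9 mean [617.4  64.8 145.5] 791
top
card [621.4 133.1] [79.4 79.6] z 9.5
side
card [ 611.9 -142.8] [77.6 79.5] z 11.4
card [613.3 -49.6] [75.5 74.1] z 11.3
card [618.6  43.8] [74.7 76.3] z 11.5
card [619.8 134.9] [77.9 78.1] z 11.5
```

View pics/w2.png

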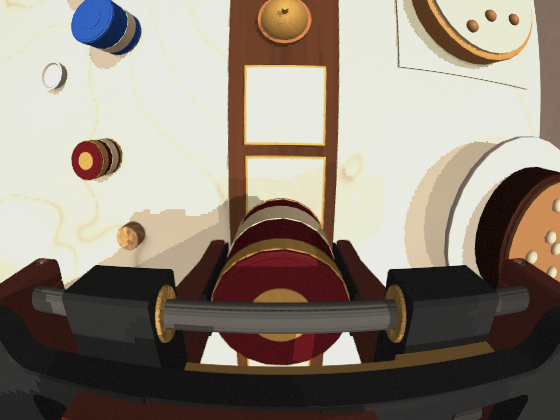

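tin_3 hangs over the third card with the rim centred at about (283,300). I'll correct by about 2 mm and lower it.

Emit:
arm_command --increments "0.08 0.1 0.5 0;0 0 0.8 0;0 0 0.8 0;0 0 0.8 0;0 0 0.8 0;0 0 0.6 0;0 0 0.3 0;0 0 0.12 0;0 0 0 0;0 0 0 0;0 0 0 0"

```text
t: 8.85
eef_pos: [620.8, 45.3, 67.5]
tcp_rot: [2.22, 2.221, 0.002]
ft_force: [0.2, 0.3, -1.2]
grip_width: 55.6
grasp_force: 20.0
```

Emit:
arm_command --increments "-0.04 -0.03 0.05 0;0 0 0.04 0;0 0 0 0;0 0 0 0"

```text
t: 9.25
eef_pos: [619.6, 43.9, 65.0]
tcp_rot: [2.221, 2.221, -0.0]
ft_force: [-1.8, -1.3, 6.4]
grip_width: 55.9
grasp_force: 20.0
```

Emit:
arm_command --increments "0 0 0 0;0 0 0 0;0 0 0 0;0 0 0 0;0 0 0 0;0 0 0 0;0 0 0 0;0 0 0 0" --claw -1

```text
t: 10.05
eef_pos: [619.5, 44.2, 64.4]
tcp_rot: [2.221, 2.222, 0.0]
ft_force: [-0.2, -0.7, -0.0]
grip_width: 87.9
grasp_force: 0.0
```

Emit:
arm_command --increments "0 0 -0.4 0;0 0 -0.8 0;0 0 -0.8 0;0 0 -0.8 0;0 0 -0.8 0;0 0 -0.8 0;0 0 -0.4 0;0 0 0 0"

```text
t: 10.85
eef_pos: [620.4, 44.4, 186.3]
tcp_rot: [2.22, 2.22, 0.004]
ft_force: [-0.3, 0.3, -0.5]
grip_width: 87.8
grasp_force: 0.0
```

Emit:
arm_command --increments "-0.36 -0.47 0 0;-0.73 -0.95 0 0;-0.73 -0.95 0 0;-0.73 -0.95 0 0;-0.73 -0.95 0 0;-0.73 -0.95 0 0;-0.73 -0.95 0 0;-0.73 -0.95 0 0;-0.36 -0.47 0 0;0 0 0 0;0 0 0 0;0 0 0 0"

```text
t: 12.05
eef_pos: [430.2, -101.0, 184.2]
tcp_rot: [-2.22, -2.223, -0.001]
ft_force: [0.0, 0.2, -1.3]
grip_width: 88.1
grasp_force: 0.0
```

```bash
python3 - <<'E'
from h import *
o=get_obs();s=snapshot("wrist");P=wpts(s,o);print(o["eef_pos"])
top(P,(431,-102),113);cards(P,s["frame"]);top(P,(619,44),100)
for n in("top","side"):
    s=snapshot(n);P=pts(s);print(n);cards(P,s["frame"]);top(P,(619,44),101,rad=45)
E
```

```text
[ 430.19553419 -101.00081416  184.22666567]
top c [ 432.  -100.7] d 65.0 mean [431.9 -98.7 112.9] 6165
card [625.2 108.7] [88.8 37.9] z 10.7
card [621.3  45.7] [77.6 82.1] z 10.8
card [619.1 -47.1] [80.5 84.2] z 10.7
card [ 615.6 -142.5] [81.7 82.8] z 10.7
top c [619.   42.9] d 58.2 mean [616.   41.6 100.5] 2533
top
card [620.4 133.3] [78.5 78.1] z 9.5
card [616.5 -49.2] [78.  78.7] z 9.6
card [ 637.5 -145.2] [77.5 31.3] z 9.5
top c [619.6  40.2] d 57.3 mean [618.7  40.5  99.6] 485
side
card [ 611.2 -143. ] [78.1 76. ] z 11.5
card [613.6 -46.3] [76.4 77.7] z 11.3
card [618.9 134.5] [77.5 76.7] z 11.4
top c [616.7  40.6] d 59.5 mean [614.8  43.2 101. ] 357
```

tin_3 stands about 3 mm from its card's centre, well inside tolerance. Next is tin_4.

Emit:
arm_command --increments "-0.05 0.02 0.5 0;0 0 0.8 0;0 0 0.8 0;0 0 0.8 0;0 0 0.8 0;0 0 0.8 0;0 0 0.26 0;0 0 0 0;0 0 0 0"

```text
t: 13.1
eef_pos: [430.6, -102.7, 65.7]
tcp_rot: [2.221, 2.222, 0.001]
ft_force: [0.6, -0.3, 0.5]
grip_width: 87.7
grasp_force: 0.0
```

Emit:
arm_command --increments "0 0 0 0;0 0 0 0;0 0 0 0;0 0 0 0;0 0 0 0;0 0 0 0;0 0 0 0;0 0 0 0" --claw 1

```text
t: 13.9
eef_pos: [430.8, -103.1, 65.9]
tcp_rot: [2.221, 2.221, 0.001]
ft_force: [0.4, 0.1, 6.6]
grip_width: 63.7
grasp_force: 20.0
```

Emit:
arm_command --increments "0 0 -0.5 0;0 0 -0.8 0;0 0 -0.8 0;0 0 -0.8 0;0 0 -0.8 0;0 0 -0.7 0;0 0 0 0;0 0 0 0"

```text
t: 14.7
eef_pos: [429.8, -103.0, 175.3]
tcp_rot: [2.221, 2.221, -0.001]
ft_force: [-1.3, -0.1, -3.1]
grip_width: 63.9
grasp_force: 20.0
```

Emit:
arm_command --increments "0.5 0 0 0;0.9 0 0 0;0.9 0 0 0;0.9 0 0 0;0.9 0 0 0;0.9 0 0 0;0.9 0 0 0;0.9 0 0 0;0.9 0 0 0;0.9 0 0 0;0.88 0 0 0;0 0 0 0"

```text
t: 15.9
eef_pos: [428.9, 138.1, 174.8]
tcp_rot: [-2.213, -2.226, -0.001]
ft_force: [-0.1, 0.3, -2.0]
grip_width: 63.8
grasp_force: 20.0
```

Emit:
arm_command --increments "0 0.5 0 0;0 0.9 0 0;0 0.9 0 0;0 0.9 0 0;0 0.9 0 0;0 0.9 0 0;0 0.9 0 0;0 0.9 0 0;0 0.82 0 0;0 0 0 0;0 0 0 0;0 0 0 0"

```text
t: 17.1
eef_pos: [619.7, 133.6, 174.8]
tcp_rot: [-2.221, -2.221, 0.002]
ft_force: [-0.4, 0.4, -1.3]
grip_width: 63.7
grasp_force: 20.0
```

Emit:
arm_command --increments "0 0 0.5 0;0 0 0.8 0;0 0 0.8 0;0 0 0.8 0;0 0 0.7 0;0 0 0.2 0;0 0 0 0;0 0 0 0;0 0 0 0"

```text
t: 18.0
eef_pos: [621.4, 134.5, 81.5]
tcp_rot: [2.22, 2.221, 0.003]
ft_force: [0.1, -0.2, -1.8]
grip_width: 63.8
grasp_force: 20.0
```

Emit:
arm_command --increments "0 0 0.1 0;0 0 0.08 0;0 0 0.05 0;0 0 0 0;0 0 0 0"

```text
t: 18.5
eef_pos: [621.0, 134.2, 75.9]
tcp_rot: [2.221, 2.221, 0.0]
ft_force: [-2.2, -1.5, 6.8]
grip_width: 63.4
grasp_force: 20.0
```

Emit:
arm_command --increments "0 0 0 0;0 0 0 0;0 0 0 0;0 0 0 0;0 0 0 0;0 0 0 0;0 0 0 0" --claw -1

```text
t: 19.2
eef_pos: [620.6, 134.2, 74.6]
tcp_rot: [-2.221, -2.222, 0.0]
ft_force: [-0.9, -0.1, -0.1]
grip_width: 87.9
grasp_force: 0.0
```

Emit:
arm_command --increments "0 0 -0.4 0;0 0 -0.8 0;0 0 -0.8 0;0 0 -0.8 0;0 0 -0.8 0;0 0 -0.8 0;0 0 -0.4 0;0 0 0 0"

```text
t: 20.0
eef_pos: [621.5, 134.6, 196.6]
tcp_rot: [2.22, 2.221, 0.004]
ft_force: [-0.2, 0.2, -0.4]
grip_width: 88.1
grasp_force: 0.0
```

Emit:
arm_command --increments "-0.1 -0.5 0 0;-0.22 -0.92 0 0;-0.22 -0.92 0 0;-0.22 -0.92 0 0;-0.22 -0.92 0 0;-0.22 -0.92 0 0;-0.22 -0.92 0 0;-0.22 -0.92 0 0;-0.22 -0.92 0 0;0 0 0.8 0;0 0 0.8 0;0 0 0.8 0;0 0 0 0;0 0 0 0"

```text
t: 21.4
eef_pos: [423.6, 87.7, 134.4]
tcp_rot: [-2.22, -2.221, 0.002]
ft_force: [0.1, 0.6, -0.6]
grip_width: 87.7
grasp_force: 0.0
```

```bash
python3 - <<'E'
from h import *
o=get_obs();s=snapshot("wrist");P=wpts(s,o);print(o["eef_pos"],o["tcp_rot"])
top(P,(423,88),47)
for n in("top","side"):
    s=snapshot(n);P=pts(s);print(n);cards(P,s["frame"]);top(P,(619,42),101,rad=45);top(P,(620,134),123,rad=45)
E
```

```text
[423.64748127  87.67514401 134.40340944] [-2.21967745e+00 -2.22145585e+00  1.76095595e-03]
top c [425.  90.] d 41.1 mean [425.   91.1  46.7] 2216
top
card [616.5 -49.1] [78.6 77.7] z 9.7
card [ 614.6 -144.4] [78.7 79. ] z 9.8
top c [619.3  41. ] d 57.6 mean [619.1  40.3  99.5] 486
top c [620.6 134.6] d 65.2 mean [620.2 133.8 121.6] 659
side
card [ 631.4 -147.3] [76.6 59.3] z 11.1
top c [615.8  41.3] d 57.6 mean [614.6  43.  101.1] 355
top c [618.3 135. ] d 65.9 mean [616.3 136.7 123.3] 549
```

Emit:
arm_command --increments "0.02 0 0.5 0;0 0 0.8 0;0 0 0.8 0;0 0 0.8 0;0 0 0.8 0;0 0 0.5 0;0 0 0.08 0;0 0 0 0;0 0 0 0"

```text
t: 22.45
eef_pos: [424.7, 88.3, 28.3]
tcp_rot: [2.221, 2.221, 0.002]
ft_force: [0.3, 0.2, 0.0]
grip_width: 88.1
grasp_force: 0.0
```

Emit:
arm_command --increments "0 0 0 0;0 0 0 0;0 0 0 0;0 0 0 0;0 0 0 0;0 0 0 0;0 0 0 0;0 0 0 0;0 0 0 0" --claw 1

```text
t: 23.35
eef_pos: [424.2, 88.1, 27.7]
tcp_rot: [2.221, 2.222, -0.0]
ft_force: [-0.5, 0.3, 0.2]
grip_width: 39.8
grasp_force: 20.0
```

Emit:
arm_command --increments "0 0 -0.5 0;0 0 -0.8 0;0 0 -0.8 0;0 0 -0.8 0;0 0 0 0;0 0 0 0"

```text
t: 23.95
eef_pos: [424.3, 87.9, 100.5]
tcp_rot: [2.221, 2.221, 0.001]
ft_force: [-0.4, -0.1, -1.3]
grip_width: 39.8
grasp_force: 20.0
```

Emit:
arm_command --increments "-0.46 0.37 0 0;-0.88 0.72 0 0;-0.88 0.72 0 0;-0.88 0.72 0 0;-0.88 0.72 0 0;-0.88 0.72 0 0;-0.88 0.72 0 0;-0.88 0.72 0 0;-0.88 0.72 0 0;-0.88 0.72 0 0;-0.88 0.72 0 0;0 0 0 0;0 0 0 0;0 0 0.6 0;0 0 0.8 0;0 0 0.7 0;0 0 0.2 0;0 0 0 0;0 0 0 0"

```text
t: 25.85
eef_pos: [613.8, -143.0, 43.0]
tcp_rot: [2.22, 2.222, 0.001]
ft_force: [0.5, -0.4, -1.0]
grip_width: 39.6
grasp_force: 20.0
```

Emit:
arm_command --increments "0 0 0.1 0;0 0 0.07 0;0 0 0.04 0;0 0 0 0;0 0 0 0"

```text
t: 26.35
eef_pos: [613.7, -143.5, 37.7]
tcp_rot: [2.221, 2.221, 0.0]
ft_force: [-0.5, -0.2, 1.8]
grip_width: 40.2
grasp_force: 20.0
```

Emit:
arm_command --increments "0 0 0 0;0 0 0 0;0 0 0 0;0 0 0 0;0 0 0 0;0 0 0 0;0 0 0 0;0 0 0 0" --claw -1

```text
t: 27.15
eef_pos: [613.5, -143.3, 37.4]
tcp_rot: [2.221, 2.222, 0.0]
ft_force: [0.3, 0.6, -0.2]
grip_width: 88.2
grasp_force: 0.0
```

Emit:
arm_command --increments "0 0 -0.4 0;0 0 -0.8 0;0 0 -0.8 0;0 0 -0.8 0;0 0 -0.8 0;0 0 -0.8 0;0 0 -0.8 0;0 0 0 0"

```text
t: 27.95
eef_pos: [615.4, -143.3, 171.0]
tcp_rot: [2.218, 2.218, 0.005]
ft_force: [0.5, -0.9, -0.6]
grip_width: 87.8
grasp_force: 0.0
```

Emit:
arm_command --increments "0.5 -0.3 0 0;0.97 -0.48 0 0;0.97 -0.48 0 0;0.97 -0.48 0 0;0.97 -0.48 0 0;0.97 -0.48 0 0;0.97 -0.48 0 0;0.97 -0.48 0 0;0.97 -0.48 0 0;0.97 -0.48 0 0;0.97 -0.48 0 0;0.97 -0.48 0 0;0.97 -0.48 0 0;0.97 -0.48 0 0;0.97 -0.48 0 0;0.97 -0.48 0 0;0.97 -0.48 0 0;0.97 -0.48 0 0;0.92 0 0 0;0 0 0 0"

```text
t: 29.95
eef_pos: [399.3, 307.3, 166.8]
tcp_rot: [-2.214, -2.226, 0.0]
ft_force: [-0.5, -0.8, 0.0]
grip_width: 87.7
grasp_force: 0.0
```

```bash
python3 - <<'E'
from h import *
o=get_obs();s=snapshot("wrist");P=wpts(s,o);print(o["eef_pos"],o["tcp_rot"])
top(P,(403,304),70);top(P,(443,223),70,rad=40)
for n in("top","side"):
    s=snapshot(n);P=pts(s);print(n);cards(P,s["frame"]);top(P,(613,-143),57,rad=45)
E
```

```text
[399.31769259 307.32549933 166.81050501] [-2.21371244e+00 -2.22625125e+00  1.02173198e-04]
top c [404.6 306. ] d 49.4 mean [404.6 307.3  68.8] 2892
top c [445.1 233.4] d 45.5 mean [444.5 241.2  68.4] 727
top
card [616.7 -49.2] [78.7 78.9] z 9.7
card [ 614.  -144.1] [79.  80.4] z 9.8
top c [ 612.9 -144.2] d 41.6 mean [ 613.1 -143.6   55.7] 234
side
top c [0. 0.] d 0.0 mean [nan nan nan] 0h.py:17: RuntimeWarning: Mean of empty slice.
  c,r=cv2.minEnclosingCircle(w[:,:2].astype(np.float32));print("top c",np.round(c,1),"d",round(2*r,1),"mean",w.mean(0).round(1),len(w))
  ret = um.true_divide(
```

Emit:
arm_command --increments "0 0 0 0;0 0 0.5 0;0 0 0.8 0;0 0 0.8 0;0 0 0 0;0 0 0 0"

```text
t: 30.7
eef_pos: [401.6, 303.8, 114.5]
tcp_rot: [-2.221, -2.221, 0.002]
ft_force: [0.4, 0.4, 0.6]
grip_width: 87.9
grasp_force: 0.0
```

Emit:
arm_command --increments "0.02 0.06 0.5 0;0 0 0.8 0;0 0 0.8 0;0 0 0.6 0;0 0 0.25 0;0 0 0 0;0 0 0 0"

```text
t: 31.4
eef_pos: [403.7, 305.3, 41.6]
tcp_rot: [2.221, 2.222, 0.001]
ft_force: [0.1, 0.3, 0.4]
grip_width: 87.7
grasp_force: 0.0
```

Emit:
arm_command --increments "0 0 0 0;0 0 0 0;0 0 0 0;0 0 0 0;0 0 0 0;0 0 0 0;0 0 0 0;0 0 0 0;0 0 0 0" --claw 1

```text
t: 32.3
eef_pos: [403.4, 304.9, 41.2]
tcp_rot: [2.221, 2.222, 0.0]
ft_force: [-0.1, -1.1, 2.4]
grip_width: 48.1
grasp_force: 20.0
```

Emit:
arm_command --increments "0 0 -0.5 0;0 0 -0.8 0;0 0 -0.8 0;0 0 -0.8 0;0 0 -0.8 0;0 0 -0.5 0;0 0 0 0;0 0 0 0"

```text
t: 33.1
eef_pos: [403.3, 304.5, 145.9]
tcp_rot: [2.221, 2.221, -0.0]
ft_force: [-0.0, 0.6, -1.6]
grip_width: 47.8
grasp_force: 20.0
```

Emit:
arm_command --increments "-0.5 0.25 0 0;-0.9 0.25 0 0;-0.9 0.25 0 0;-0.9 0.25 0 0;-0.9 0.25 0 0;-0.9 0.25 0 0;-0.9 0.25 0 0;-0.9 0.25 0 0;-0.9 0.25 0 0;-0.9 0.25 0 0;-0.9 0.25 0 0;-0.9 0.25 0 0;-0.9 0.25 0 0;-0.9 0.25 0 0;-0.9 0.25 0 0;-0.9 0.25 0 0;-0.1 0 0 0;0 0 0 0"

```text
t: 34.9
eef_pos: [502.6, -48.5, 145.3]
tcp_rot: [-2.222, -2.219, 0.002]
ft_force: [-0.4, 0.6, -1.3]
grip_width: 47.5
grasp_force: 20.0
```

Emit:
arm_command --increments "0 0.5 0 0;0 0.8 0 0;0 0.8 0 0;0 0.8 0 0;0 0.8 0 0;0 0.8 0 0;0 0 0 0;0 0 0 0;0 0 0.5 0;0 0 0.8 0;0 0 0.8 0;0 0 0.8 0;0 0 0.6 0;0 0 0 0;0 0 0 0;0 0 0 0"

```text
t: 36.5
eef_pos: [616.6, -47.5, 59.7]
tcp_rot: [2.22, 2.221, 0.002]
ft_force: [-0.8, 0.2, -0.6]
grip_width: 47.9
grasp_force: 20.0
```

Emit:
arm_command --increments "-0.02 -0.02 0.15 0;0 0 0.1 0;0 0 0.06 0;0 0 0.02 0;0 0 0 0;0 0 0 0"

```text
t: 37.1
eef_pos: [615.5, -48.3, 51.3]
tcp_rot: [2.221, 2.221, -0.001]
ft_force: [-2.5, -0.9, 6.2]
grip_width: 47.7
grasp_force: 20.0
```

Emit:
arm_command --increments "0 0 0 0;0 0 0 0;0 0 0 0;0 0 0 0;0 0 0 0;0 0 0 0;0 0 0 0;0 0 0 0" --claw -1

```text
t: 37.9
eef_pos: [615.5, -48.1, 50.4]
tcp_rot: [2.221, 2.222, 0.0]
ft_force: [-0.4, -0.2, -0.2]
grip_width: 88.2
grasp_force: 0.0
```

Emit:
arm_command --increments "0 0 -0.4 0;0 0 -0.8 0;0 0 -0.8 0;0 0 -0.8 0;0 0 -0.8 0;0 0 -0.8 0;0 0 -0.8 0;0 0 0 0;0 -0.6 0 0;0 -0.8 0 0;0 -0.8 0 0;0 -0.8 0 0;0 -0.8 0 0;0 0 0 0;0 0 0 0"

```text
t: 39.4
eef_pos: [520.6, -48.3, 180.3]
tcp_rot: [2.221, 2.221, -0.0]
ft_force: [0.4, -0.0, 0.5]
grip_width: 87.7
grasp_force: 0.0
```

```bash
python3 - <<'E'
from h import *
for n in("top","side"):
    s=snapshot(n);P=pts(s);print(n);cards(P,s["frame"])
    for g,h in(((613.5,-143.5),56),((615.5,-48),79),((619.5,43),101),((620,134),123)): 
        try: top(P,g,h,rad=40)
        except Exception as e: print(e)
    if n=="top": cv2.imwrite("pics/end.png",s["frame"][:,:,::-1])
    else: cv2.imwrite("pics/end2.png",s["frame"][:,:,::-1])
print(get_obs()["t"])
E
```

```text
top
top c [0. 0.] d 0.0 mean [nan nan nan] 0
top c [0. 0.] d 0.0 mean [nan nan nan] 0
top c [619.5  40. ] d 57.4 mean [618.8  40.5  99.8] 485
top c [620.5 133.9] d 65.1 mean [620.1 133.9 121.6] 659
side
top c [ 608.4 -143.1] d 43.1 mean [ 605.2 -139.6   56.4] 113
top c [613.1 -48.3] d 51.0 mean [611.  -46.3  79.1] 219
top c [615.8  41. ] d 58.6 mean [614.9  42.9 101.3] 353
top c [618.7 134.9] d 66.5 mean [616.4 136.8 123.3] 552
39.5h.py:17: RuntimeWarning: Mean of empty slice.
  c,r=cv2.minEnclosingCircle(w[:,:2].astype(np.float32));print("top c",np.round(c,1),"d",round(2*r,1),"mean",w.mean(0).round(1),len(w))
  ret = um.true_divide(
```

View pics/end.png

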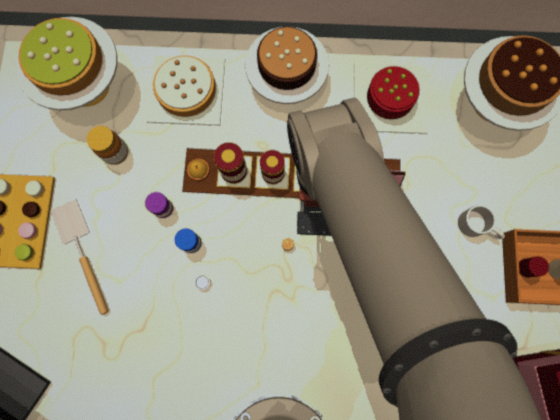

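The tins near the bell stand on their cards at (230,160) and (272,165). The arm hides the other two from above. The side view puts tin_2 within 3 mm of its card, and an earlier top view put tin_1 within 2 mm.

```bash
python3 -c "
from workcell import *
print(sign_off())"
```

```text
the job is handed in; nothing more can be done
None
```

All four tins are standing upright on their cards, smallest by the pink sign to largest by the bell, each within about 4 mm of its card's centre by my camera measurements; I handed the job in at about 40 s, and the sign-off returned no verdict.

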